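Hold a glass blank home in a corner jig

TASK

Pick up the square green glass blank by its orange handle, set it flat on the open part of the aluminium corner jig, then slide it in under the overhanging blue lips and press it home into the corner, flush against both steel rails at once. Press firmly but without forcing it - it is glass - and finish while still holding the handle, with the blank flat on the bed and pressed against both rails. Leave the other things on the worktop where they are.

Things in the scene. Friction and masses are not known exactly. Their poses are not given: they have to be found in the camera images.
- blank_handle (a point): centre of the blank's orange handle, half-way up, 33.5 mm above the blank's underside; handle square 20x20 mm, from 13 to 54 mm above the underside, sides parallel to the sides of the glass. Axes: x and y parallel to the sides, z up; every quarter turn is alike
- blank: the loose blank, 0.13 to 0.25 kg: green glass square 64x64x10 mm, on its middle a black disc (40 mm wide, top 13 mm above the underside) and the orange handle. Origin at the centre of its underside, axes as for the handle. It starts lying on the worktop at the right front. The glass slides easily on the bed and rails (friction about 0.2)
- jig: corner jig, fixed: aluminium bed 130x130x8 mm, origin at the centre of its underside (on the worktop), z up, its x within 0.5 rad of straight ahead. Rails along its +x and +y edges; its -x and -y edges are open. On each rail a blue lip overhangs the bed 6 mm inwards of the stop face, 21 to 25 mm above the worktop (screw heads to 28 mm): the glass passes beneath with 3 mm to spare, but cannot be lowered in from above
- corner_seat (a point): point on top of the jig's bed (8 mm above the worktop) where the centre of the blank's underside lies when fully home in the corner: x = +17 mm, y = +17 mm in the jig's frame; axes as the jig's
- rail_x: steel rail, rigid and fixed, along the jig's +x edge: upright stop face at x = +49 mm of the jig, from the bed (8 mm) to 21 mm above the worktop, reaching from y = -57 to +37 mm. Same origin and axes as the jig
- rail_y: steel rail, rigid and fixed, along the jig's +y edge: upright stop face at y = +49 mm of the jig, from the bed (8 mm) to 21 mm above the worktop, reaching from x = -57 to +37 mm. Same origin and axes as the jig
- vial: glass vial with white cap, 24 mm wide, 54 mm tall, standing at the right; a loose bystander, origin at the centre of its underside
- dish: petri dish, 60 mm wide, 14 mm tall, lying at the right front; a loose bystander, origin at the centre of its underside
- computer_mouse: black computer mouse, 107x58x36 mm, at the left front; a loose bystander, origin at the centre of its underside
- dropper_bottle: brown dropper bottle, 36 mm wide, 94 mm tall, standing behind the jig; a loose bystander, origin at the centre of its underside
- small_box: small white box with clear lid, 29x29x15 mm, behind the jig to the right; a loose bystander, origin at the centre of its underside
Things that resemble listed ones, but are neither listed nor needed, are in the scene too. Several things have the shape of the blank; the one meant has the colours described above.

How it is judged:
By the outcome, as a careful person would: the job done as asked, in the order asked, and still so for the second after the job is handed in, while the arm keeps its last pose, push and grip.
It also fails if it takes over 48 s, if anything falls off the work surface, if the arm or the gripper's body presses on something with over 40 N, if the wrist force passes 120 N, or if a joint passes its speed limit or range.

ROBOT

A 6-joint arm with a two-finger parallel gripper is mounted at the origin on a cart in front of the work surface, level with it; the furniture and walls round the work are solid. World frame = base frame: x ahead of the robot, y to its left, z up, the work surface at z = 0. Lengths are in m, angles in rad, forces in N, time in s.
With the tool pointing down it reaches from about 0.35 to 0.975 m from the base axis. Payload 4.9 kg.
Tool frame: the origin (TCP) lies midway between the tips of the shut fingers; the grasp point (between the pads) lies 19 mm behind it; z points along the fingers, y is the line along which they close (so a half turn about z gives the same grasp; the last joint's range is limited). The gripper opens to 85 mm and grips with 20 to 120 N. Pads are 22 mm wide; open, the fingers measure 114 mm over their backs; the gripper's body (76 mm by 85 mm) begins 54 mm behind the grasp point. The pads swing forward as they close: fully open they stand 13 mm farther back than shut.
Start: joints at [-1.219, 0.053, 1.613, -0, 1.476, -0.119], TCP at [0.283, -0.557, 0.231] pointing down, gripper open.
Joint ranges: [-3.01, 3.01], [-1.01, 2.22], [0.06, 2.58], [-1.02, 4.17], [0.09, 2.62], [-3.14, 3.14]. Speed limits (rad/s): [2.57, 2.57, 3.14, 3.14, 3.14, 3.14].

INTERFACE

Orientations are given as a rotation vector (axis times angle).
In Python, from station import telemetry, optics, ctrl gives the robot as it stands.
- The arm moves only by the shell command python3 -m pendant 'ROWS' [FORCE]. ROWS is JSON, one flat list of numbers, 7 for each row, row after row: the turn, a rotation vector about the tool's x, y, z as a fraction of full scale, then the shift along the tool's x, y, z as a fraction of full scale, then the opening, from 0 (shut) to 1 (fully open). In form: [ax, ay, az, tx, ty, tz, fingers, ax, ay, az, tx, ty, tz, fingers, ...]. A call has 1 to 12 rows; each row is the pose to reach, as a shift and turn from the pose commanded when the call began, along the tool's axes at that moment; what a row does not reach only later rows make up. Full scale, the value 1, is 300 mm for a shift and 30 degrees for a turn. A row lasts 1/8 s, in which the tool goes at most 62.5 mm and 10.7 degrees, less where a joint would pass 70% of its speed; a pose out of reach is approached as far as the arm can. A call with a number of a shift or a turn outside -1 to 1 is refused whole. A call with a gripper value outside its range is refused whole. The fingers move at their own pace and stop on an object; FORCE is the grip in N (left out, the last holds). Time passes only in rows, so rows that repeat a pose let the fingers close. It gives the time, the measured TCP pose, the force, the opening and the grip force at its end, in the units of the state.
- telemetry.get_obs(): the state, without advancing time (a new reading comes with each control period).
- optics.get_image(name): name is "scene" or "top"; returns a dict with "image" (384x512x3 uint8, red, green, blue), "depth" (384x512 float32, m along the optical axis (not along the pixel's ray), 0 where there is no reading), "fx", "fy", "cx", "cy" (pixels), "rvec" (rotation vector, rad) and "tvec" (3), from world to camera coordinates, as OpenCV has them. Camera axes: x right, y down, z forward; pixel columns grow to the right and rows downward; lengths in m; the calibration is good to about 2 mm. A picture is of the moment at which its call begins.
- ctrl.finish_job(): hands the job in; it is judged then, once.
The state is a dict: "t": time; "q": joint angles; "dq": joint speeds; "effort": joint torques, N m; "tool_pos": TCP position; "tool_rot": TCP orientation; "contact_force": force on the tool from outside, world axes, zero at the start; "wrist_torque": the same for the moment, N m; "opening": finger opening in m; "grip_force": force on a finger pad.
Only numpy, scipy, OpenCV 4.12 (cv2) and the standard library are available. Lean on these libraries where they do the work, as an engineer would, in place of code of your own. Each camera call takes 0.05 s, during which the arm holds its last target. There are 200 camera calls.

## Working session

There is one attempt and no reset: what is moved stays moved. The work goes in short steps, Python scripts to look and compute and a shell command to move; the robot and the scene stay as the last step left them, time stands still between calls to the robot, and variables do not carry over. Pictures are saved under pics/ and viewed, at most 10 in all, crops included, and the job is handed in when it is done.

```bash
mkdir -p pics; ls
python3 - <<'E'
from station import telemetry, optics
import cv2,numpy as np
o=telemetry.get_obs()
print(o)
for n in("scene","top"):
    d=optics.get_image(n); np.savez(f"{n}0.npz",**d)
    cv2.imwrite(f"pics/{n}0.png",d["image"][:,:,::-1]); print(n,d["fx"],d["cx"],d["cy"],d["rvec"],d["tvec"])
E
```

```text
pics
{'t': 0.0, 'q': array([-1.21901331e+00,  5.33437275e-02,  1.61428778e+00,  1.76060975e-05,
        1.47600402e+00, -1.19011340e-01]), 'dq': array([ 0.00010932, -0.00043396,  0.00280041,  0.00069359, -0.00097019,
       -0.0003689 ]), 'effort': array([-2.50874378e-03, -3.93679547e+01, -3.70182431e+01, -3.83768902e-04,
        6.81197052e-03,  3.58079390e-06]), 'tool_pos': array([ 0.2832795 , -0.55641901,  0.23007488]), 'tool_rot': array([-3.05297866e+00, -7.32234947e-01,  3.45067055e-04]), 'contact_force': array([ 0.35220993,  0.76378178, -0.06275812]), 'wrist_torque': array([ 0.01653744, -0.02639139, -0.01207773]), 'grip_force': 0.0, 'opening': 0.08539452178738877}
scene 480.18041067633413 257.20665651581004 193.38262949249673 [ 0.82995181 -2.52312077  1.10543845] [0.40218319 0.33173267 1.49742114]
top 427.9212855373603 251.65761786868129 195.45879726411624 [ 2.21886632 -2.18414341  0.04429092] [-0.11935422  0.54739995  1.56183771]
```

View pics/top0.png

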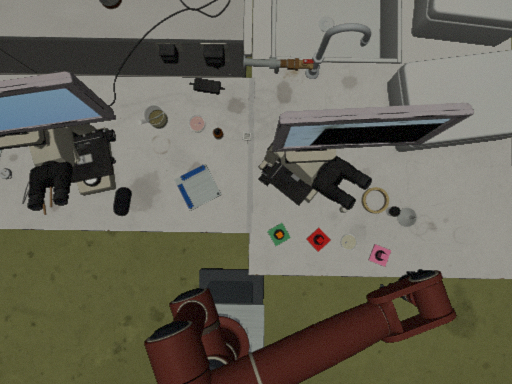

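View pics/scene0.png

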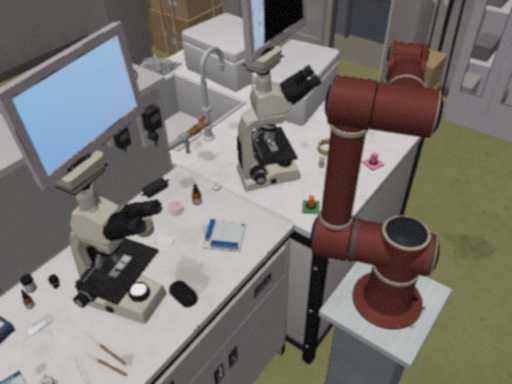

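Top view: the green blank with orange handle is at (278,234). The jig is at (198,187), with its blue lips along the left (+y) and upper (+x) edges. The red and pink lookalikes are at (318,239) and (380,255).

```bash
cat > h.py <<'E'
import numpy as np,cv2
from scipy.spatial.transform import Rotation as R
def ray(d,uv,z):
    "world points where pixels uv (N,2) meet plane z"
    M=R.from_rotvec(d["rvec"]).as_matrix(); c=-M.T@d["tvec"]
    uv=np.atleast_2d(uv).astype(float)
    v=np.c_[(uv[:,0]-d["cx"])/d["fx"],(uv[:,1]-d["cy"])/d["fy"],np.ones(len(uv))]@M
    return c+v*((z-c[2])/v[:,2])[:,None]
def mask(d,lo,hi,box):
    h=cv2.cvtColor(d["image"],cv2.COLOR_RGB2HSV); m=cv2.inRange(h,lo,hi)
    k=np.zeros_like(m);x0,y0,x1,y1=box;k[y0:y1,x0:x1]=255
    return m&k
def pts(m): y,x=np.nonzero(m); return np.c_[x,y]
def rect(P):
    r=cv2.minAreaRect((P[:,:2]*1000).astype(np.float32)); return r
E
python3 - <<'E'
from h import *
T=dict(np.load("top0.npz"));S=dict(np.load("scene0.npz"))
g=mask(T,(40,80,40),(90,255,255),(260,215,300,255)); o=mask(T,(5,120,120),(22,255,255),(260,215,300,255))
gp=pts(g);print("green",len(gp),rect(ray(T,gp,.01)),"orange",len(pts(o)),ray(T,pts(o),.054).mean(0))
so=mask(S,(3,120,120),(22,255,255),(295,185,330,220)); sg=mask(S,(40,80,40),(90,255,255),(295,190,330,225))
print("scene green",len(pts(sg)),rect(ray(S,pts(sg),.01)),"orange",len(pts(so)),ray(S,pts(so),.037).mean(0))
b=mask(T,(100,120,50),(125,255,255),(165,150,235,215)); bp=pts(b)
print("blue",len(bp),rect(ray(T,bp,.025)))
sb=mask(S,(100,120,50),(125,255,255),(195,210,255,255)); print("sblue",len(pts(sb)),rect(ray(S,pts(sb),.025)))
A=cv2.resize(T["image"][150:220,165:235],None,fx=8,fy=8,interpolation=cv2.INTER_CUBIC)[:,:400*2]
B=cv2.resize(S["image"][205:260,190:260],None,fx=8,fy=8,interpolation=cv2.INTER_CUBIC)
cv2.imwrite("pics/c1.png",A[:,:,::-1]);cv2.imwrite("pics/c2.png",B[:,:,::-1])
E
```

```text
green 210 ((409.6056823730469, -211.47970581054688), (61.65915298461914, 60.9210090637207), 30.647186279296875) orange 28 [ 0.40938647 -0.210786    0.054     ]
scene green 118 ((407.20684814453125, -206.8402099609375), (55.48726272583008, 59.5645637512207), 31.376300811767578) orange 41 [ 0.40984496 -0.21074789  0.037     ]
blue 220 ((586.3449096679688, 119.38560485839844), (72.05258178710938, 157.88726806640625), 73.22004699707031)
sblue 151 ((583.9278564453125, 123.379638671875), (64.28749084472656, 154.02444458007812), 73.5355224609375)
```

View pics/c1.png

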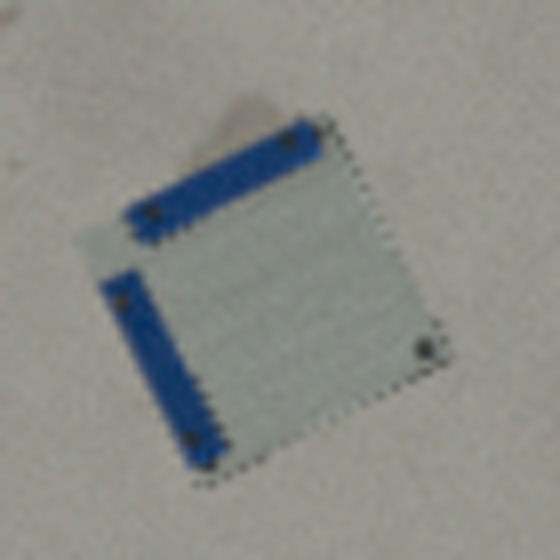

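View pics/c2.png

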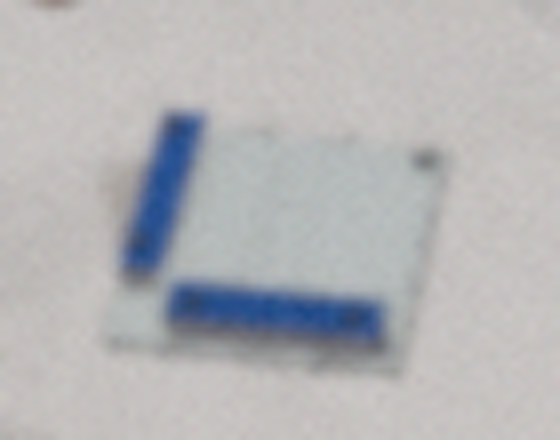

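Run:
```python
from h import *
from station import telemetry
for n,box in(("top",(165,150,235,215)),("scene",(195,210,255,255))):
    d=dict(np.load(n+"0.npz")); b=mask(d,(100,110,40),(125,255,255),box)
    k,L,st,c=cv2.connectedComponentsWithStats(b); C=[]
    for i in range(1,k):
        if st[i,4]<20: continue
        P=ray(d,pts(L==i),.025)[:,:2]; m=P.mean(0); C.append(m)
        w,v=np.linalg.eigh(np.cov((P-m).T)); a=v[:,1]
        print(n,st[i,4],m.round(4),"ang",np.degrees(np.arctan2(a[1],a[0])).round(1),rect(P)[1])
    C=np.array(C); i=C[:,0].argmax(); X,Y=C[i],C[1-i]
    D=X-Y; yaw=np.arctan2(D[1],D[0])+np.pi/4
    u=np.array([np.cos(yaw),np.sin(yaw)]);v=np.array([-u[1],u[0]])
    print("yaw",np.degrees(yaw),"sep",np.hypot(*D),"seat",(X+Y)/2-5*.001*(u+v),"origin",(X+Y)/2-.022*(u+v))
# fingers: tool now
o=telemetry.get_obs();M=R.from_rotvec(o["tool_rot"]).as_matrix()
print(M.round(4))
def cmd(p,yaws):
    print("delta tool",(M.T@(np.array(p)-o["tool_pos"]))/.3)
print("tool y world angle",np.degrees(np.arctan2(M[1,1],M[0,1])), "tool x",np.degrees(np.arctan2(M[1,0],M[0,0])))
cmd([.4095,-.2108,.12],0);cmd([.4095,-.2108,.0145],0)
```

```text
top 116 [0.63   0.1057] ang 117.8 (16.405136108398438, 91.26245880126953)
top 108 [0.5441 0.1314] ang -152.1 (93.13924407958984, 14.636384963989258)
yaw 28.363695100824966 sep 0.08959427930732636 seat [0.58502053 0.11175062] origin [0.57813752 0.08871534]
scene 69 [0.628  0.1102] ang 118.4 (13.558865547180176, 84.48175811767578)
scene 95 [0.5426 0.1342] ang -152.6 (86.09400939941406, 16.879655838012695)
yaw 29.315456100753266 sep 0.08868372161513008 seat [0.58339278 0.11540324] origin [0.57689334 0.09225681]
[[ 8.912e-01  4.536e-01 -6.000e-04]
 [ 4.536e-01 -8.912e-01  1.700e-03]
 [ 2.000e-04 -1.800e-03 -1.000e+00]]
tool y world angle -63.025647403892165 tool x 26.97433062116131
delta tool [ 0.89744018 -0.83550547  0.3690453 ]
delta tool [ 0.89736421 -0.83488106  0.72071141]
```

```bash
python3 -m pendant '[0,0,-0.12,0.3,-0.28,0.1,1, 0,0,-0.12,0.6,-0.56,0.2,1, 0,0,-0.12,0.897,-0.835,0.3,1, 0,0,-0.12,0.897,-0.835,0.37,1, 0,0,-0.12,0.897,-0.835,0.37,1, 0,0,-0.12,0.897,-0.835,0.37,1, 0,0,-0.12,0.897,-0.835,0.37,1, 0,0,-0.12,0.897,-0.835,0.37,1, 0,0,-0.12,0.897,-0.835,0.37,1, 0,0,-0.12,0.897,-0.835,0.37,1]' 40
python3 - <<'E'
from h import *
from station import telemetry,optics
o=telemetry.get_obs();M=R.from_rotvec(o["tool_rot"]).as_matrix()
print(o["tool_pos"],M.round(4),np.degrees(np.arctan2(M[1,0],M[0,0])))
print((M.T@(np.array([.4095,-.2108,.022])-o["tool_pos"]))/.3)
T=optics.get_image("top");S=optics.get_image("scene")
A=np.hstack([cv2.resize(d["image"][y:y+60,x:x+60],None,fx=6,fy=6) for d,x,y in((T,250,205),(S,280,170))])
cv2.imwrite("pics/a1.png",A[:,:,::-1])
E
```

```text
t: 1.35
tool_pos: [0.4098, -0.2132, 0.1211]
tool_rot: [3.03, 0.825, 0.001]
contact_force: [0.9, 0.5, 0.1]
opening: 0.0855
grip_force: 0.0
[ 0.40976821 -0.21315008  0.12108694] [[ 8.620e-01  5.069e-01  9.000e-04]
 [ 5.069e-01 -8.620e-01 -9.000e-04]
 [ 4.000e-04  1.300e-03 -1.000e+00]] 30.455385302368956
[ 0.00308305 -0.00762087  0.33028158]
```

View pics/a1.png

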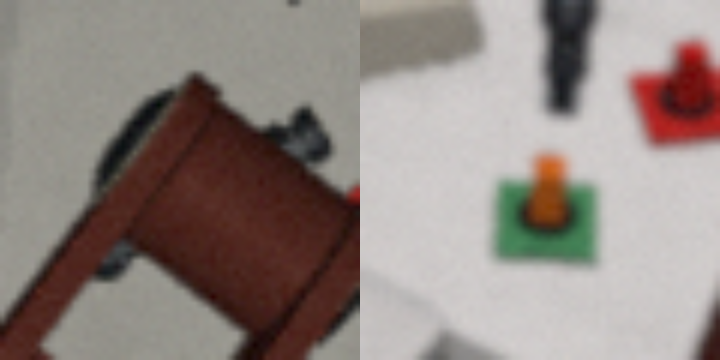

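The scene crop shows the open gripper straight above the orange handle, with its line of closing matching the glass sides. Descending and gripping.

```bash
python3 -m pendant '[0,0,0,0,-0.008,0.15,1, 0,0,0,0,-0.008,0.3,1, 0,0,0,0,-0.008,0.33,1, 0,0,0,0,-0.008,0.33,1, 0,0,0,0,-0.008,0.33,1, 0,0,0,0,-0.008,0.33,0, 0,0,0,0,-0.008,0.33,0, 0,0,0,0,-0.008,0.33,0, 0,0,0,0,-0.008,0.33,0, 0,0,0,0,-0.008,0.33,0, 0,0,0,0,-0.008,0.33,0, 0,0,0,0,-0.008,0.33,0]' 60
```

```text
t: 2.95
tool_pos: [0.4087, -0.2098, 0.0216]
tool_rot: [3.03, 0.828, 0.001]
contact_force: [0.8, -0.0, 3.7]
opening: 0.0192
grip_force: 59.6
```

```bash
python3 -m pendant '[0,0,0,0,0,-0.17,0, 0,0,0,0,0,-0.33,0, 0,0,0.02,0.16,-0.09,-0.33,0, 0,0,0.04,0.32,-0.18,-0.33,0, 0,0,0.06,0.48,-0.27,-0.33,0, 0,0,0.08,0.64,-0.36,-0.33,0, 0,0,0.08,0.8,-0.455,-0.33,0, 0,0,0.08,0.977,-0.555,-0.33,0, 0,0,0.08,0.977,-0.555,-0.33,0, 0,0,0.08,0.977,-0.555,-0.33,0, 0,0,0.08,0.977,-0.555,-0.33,0, 0,0,0.08,0.977,-0.555,-0.33,0]' 60
cat > look.py <<'E'
import sys
from h import *
from station import telemetry,optics
o=telemetry.get_obs();M=R.from_rotvec(o["tool_rot"]).as_matrix()
print(o["t"],o["tool_pos"].round(4),"yaw",np.degrees(np.arctan2(M[1,0],M[0,0])).round(2),"tilt",M[2].round(4),"F",o["contact_force"].round(1),"Tq",o["wrist_torque"].round(2),o["opening"],o["grip_force"])
T=optics.get_image("top");S=optics.get_image("scene")
A=np.hstack([cv2.resize(d["image"][y:y+60,x:x+60],None,fx=6.6,fy=6.6) for d,x,y in((T,168,155),(S,192,200))])
cv2.imwrite(f"pics/{sys.argv[1]}.png",A[:,:,::-1])
E
python3 look.py b1
```

```text
t: 4.45
tool_pos: [0.5757, 0.0818, 0.1202]
tool_rot: [-3.048, -0.762, 0.0]
contact_force: [-0.8, 0.1, -1.4]
opening: 0.0193
grip_force: 59.6
4.45 [0.5757 0.0818 0.1202] yaw 28.08 tilt [-3.e-04 -1.e-04 -1.e+00] F [-0.8  0.1 -1.4] Tq [-0.03  0.03  0.01] 0.019289468943506097 59.63009834289551
```

View pics/b1.png

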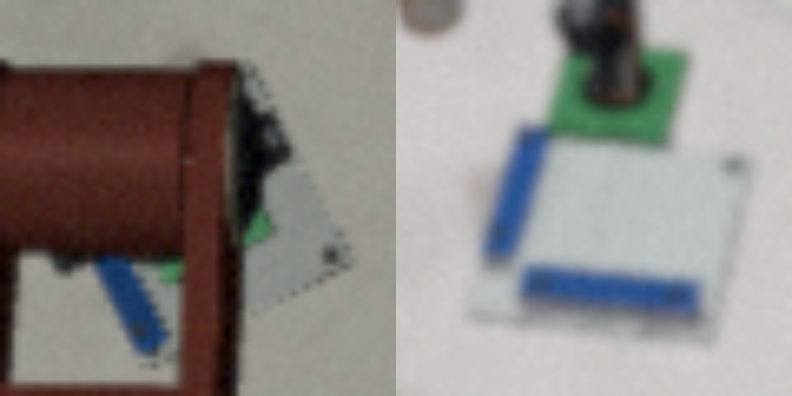

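The blank hangs level in the grip (scene crop at about (620,100)) over the open part of the jig, inside the lips. Lowering it.

```bash
python3 -m pendant '[0,0,0,0,0,0.14,0, 0,0,0,0,0,0.26,0, 0,0,0,0,0,0.285,0, 0,0,0,0,0,0.295,0, 0,0,0,0,0,0.3,0, 0,0,0,0,0,0.302,0, 0,0,0,0,0,0.302,0, 0,0,0,0,0,0.302,0]' 60; python3 look.py b2
```

```text
t: 5.55
tool_pos: [0.5764, 0.0829, 0.0302]
tool_rot: [3.047, 0.765, 0.001]
contact_force: [0.4, -0.1, -2.7]
opening: 0.0191
grip_force: 59.5
5.55 [0.5764 0.0829 0.0302] yaw 28.18 tilt [ 7.e-04  3.e-04 -1.e+00] F [ 0.4 -0.1 -2.7] Tq [-0.01 -0.01 -0.  ] 0.01913647626007765 59.48281645774841
```

View pics/b2.png

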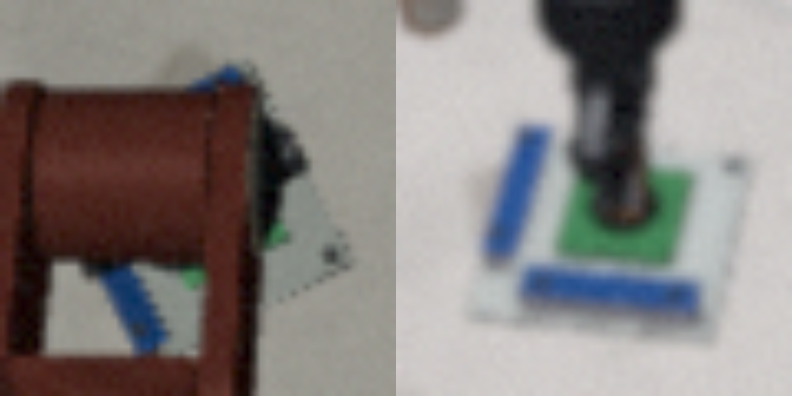

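The blank sits just above the bed, clear of both lips, with its sides parallel to them. I'll feel downward in small steps.

```bash
python3 -m pendant '[0,0,0,0,0,0.002,0, 0,0,0,0,0,0.002,0, 0,0,0,0,0,0.002,0]'; python3 -m pendant '[0,0,0,0,0,0.002,0, 0,0,0,0,0,0.002,0, 0,0,0,0,0,0.002,0]'
```

```text
t: 6.02
tool_pos: [0.5765, 0.0829, 0.0296]
tool_rot: [3.047, 0.765, 0.001]
contact_force: [-1.0, -0.9, 2.0]
opening: 0.0191
grip_force: 60.2
t: 6.4
tool_pos: [0.577, 0.0829, 0.0297]
tool_rot: [3.047, 0.765, 0.002]
contact_force: [-0.6, 0.1, 5.1]
opening: 0.0193
grip_force: 60.6
```

```bash
python3 -m pendant '[0,0,0,0.01,-0.01,0,0, 0,0,0,0.02,-0.02,0,0, 0,0,0,0.03,-0.03,0,0, 0,0,0,0.04,-0.04,0,0, 0,0,0,0.05,-0.05,0,0, 0,0,0,0.056,-0.056,0,0, 0,0,0,0.056,-0.056,0,0, 0,0,0,0.056,-0.056,0,0]'; python3 look.py b3
```

```text
t: 7.4
tool_pos: [0.5842, 0.106, 0.0297]
tool_rot: [3.047, 0.765, 0.004]
contact_force: [0.7, 0.6, 5.0]
opening: 0.0191
grip_force: 60.7
7.4 [0.5842 0.106  0.0297] yaw 28.18 tilt [ 2.5e-03  8.0e-04 -1.0e+00] F [0.7 0.6 5. ] Tq [0.   0.11 0.01] 0.019071302095801757 60.67674994468689
```

View pics/b3.png

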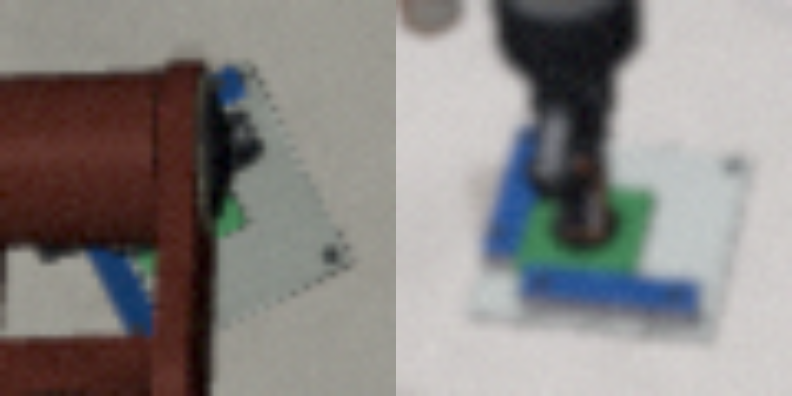

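The blank is now passing under both lips (scene crop at about (585,230)). Next I'll feel for each rail.

```bash
cat > f.py <<'E'
from h import *
from station import telemetry
o=telemetry.get_obs();M=R.from_rotvec(o["tool_rot"]).as_matrix();a=np.radians(28.2)
J=np.array([[np.cos(a),np.sin(a)],[-np.sin(a),np.cos(a)]])
print("JIG pos mm",(J@(o["tool_pos"][:2]-[.5782,.0888])*1e3).round(2),"F",(J@o["contact_force"][:2]).round(1),"Fz",o["contact_force"][2].round(1),"z",o["tool_pos"][2].round(4),"Tq",o["wrist_torque"].round(2),"yaw",np.degrees(np.arctan2(M[1,0],M[0,0])).round(2),"tilt mrad",(M[2,:2]*1e3).round(1))
E
python3 f.py
python3 -m pendant '[0,0,0,0,-0.005,0,0, 0,0,0,0,-0.01,0,0, 0,0,0,0,-0.01,0,0, 0,0,0,0,-0.01,0,0]' >/dev/null; python3 f.py
python3 -m pendant '[0,0,0,0.005,0,0,0, 0,0,0,0.01,0,0,0, 0,0,0,0.01,0,0,0, 0,0,0,0.01,0,0,0]'>/dev/null; python3 f.py
```

```text
JIG pos mm [13.43 12.29] F [0.5 0.2] Fz 4.7 z 0.0297 Tq [0.05 0.11 0.05] yaw 28.18 tilt mrad [2.5 0.8]
JIG pos mm [13.27 15.13] F [-0.3 -1.3] Fz 5.7 z 0.0297 Tq [-0.02  0.13 -0.04] yaw 28.18 tilt mrad [2.2 1. ]
JIG pos mm [16.09 15.19] F [-1.   0.2] Fz 7.1 z 0.0297 Tq [-0.01  0.21  0.05] yaw 28.18 tilt mrad [1.7 0.8]
```

```bash
python3 -m pendant '[0,0,0,0,-0.003,0,0, 0,0,0,0,-0.006,0,0, 0,0,0,0,-0.006,0,0]' >/dev/null; python3 f.py
python3 -m pendant '[0,0,0,0.003,0,0,0, 0,0,0,0.006,0,0,0, 0,0,0,0.006,0,0,0]'>/dev/null; python3 f.py
python3 -m pendant '[0,0,0,0,-0.003,0,0, 0,0,0,0,-0.006,0,0, 0,0,0,0,-0.006,0,0]' >/dev/null; python3 f.py
```

```text
JIG pos mm [16.23 16.84] F [ 0.1 -0.8] Fz 6.9 z 0.0296 Tq [-0.09  0.11  0.05] yaw 28.18 tilt mrad [2.2 1.2]
JIG pos mm [17.8  17.01] F [-0.8 -1.2] Fz 6.7 z 0.0296 Tq [-0.01  0.26 -0.03] yaw 28.18 tilt mrad [1.4 0.8]
JIG pos mm [17.95 18.6 ] F [-0.  -0.6] Fz 6.0 z 0.0297 Tq [-0.14  0.11 -0.03] yaw 28.17 tilt mrad [2.  1.2]
```

```bash
python3 -m pendant '[0,0,0,0.003,0,0,0, 0,0,0,0.006,0,0,0, 0,0,0,0.006,0,0,0]'>/dev/null; python3 f.py
python3 -m pendant '[0,0,0,0,-0.003,0,0, 0,0,0,0,-0.006,0,0, 0,0,0,0,-0.006,0,0]' >/dev/null; python3 f.py
```

```text
JIG pos mm [17.94 18.63] F [-7.8 -0.8] Fz 11.9 z 0.0297 Tq [-0.55  1.01 -0.07] yaw 28.18 tilt mrad [-3.   0.7]
JIG pos mm [17.97 19.74] F [-8.7 -2.6] Fz 10.8 z 0.0297 Tq [-0.86  0.82 -0.09] yaw 28.18 tilt mrad [-2.6  2. ]
```

```bash
python3 -m pendant '[0,0,0,0,-0.003,0,0, 0,0,0,0,-0.006,0,0, 0,0,0,0,-0.006,0,0, 0,0,0,0,-0.006,0,0]' >/dev/null; python3 f.py
```

```text
JIG pos mm [17.97 21.15] F [-7.2 -4.5] Fz 10.4 z 0.0297 Tq [-0.98  0.8  -0.06] yaw 28.18 tilt mrad [-2.6  2.7]
```

```bash
python3 -m pendant '[0,0,0,0,-0.003,0,0, 0,0,0,0,-0.006,0,0, 0,0,0,0,-0.006,0,0, 0,0,0,0,-0.006,0,0]' >/dev/null; python3 f.py; python3 look.py b4
```

```text
JIG pos mm [18.   21.29] F [-8.3 -9.6] Fz 9.5 z 0.0298 Tq [-1.89  0.42 -0.05] yaw 28.19 tilt mrad [-2.3  6.1]
11.375 [0.584  0.1161 0.0298] yaw 28.19 tilt [-0.0023  0.0061 -1.    ] F [ -2.8 -12.4   9.5] Tq [-1.89  0.42 -0.05] 0.019381764817379098 61.212084889411926
```

View pics/b4.png

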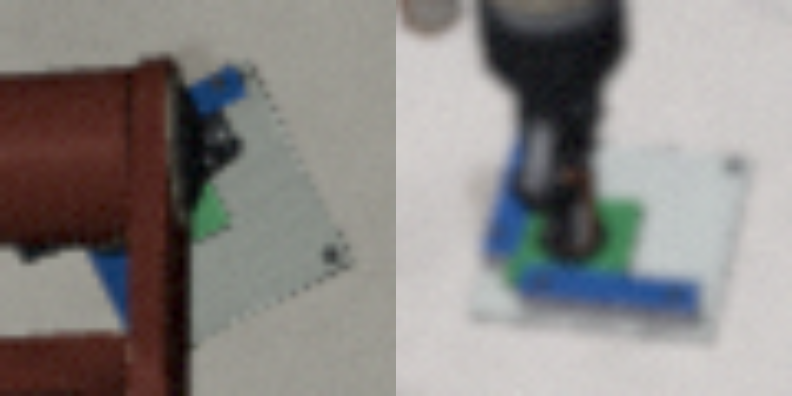

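Both rails are now felt: x at 18.0 mm and y at 21.2 mm, yaw moment about 0 so the glass sits flush. In the scene crop the glass is tucked under both lips. Pushing has tilted the tool by about 6 mrad, so I'll level it and press a little more firmly.

```bash
python3 -m pendant '[0.006,0.002,0,0,0,0.002,0, 0.012,0.005,0,0,0,0.003,0, 0.012,0.005,0,0,0,0.003,0, 0.012,0.005,0,0,0,0.003,0]' >/dev/null; python3 f.py
python3 -m pendant '[0,0,0,0.003,-0.003,0,0, 0,0,0,0.005,-0.004,0,0, 0,0,0,0.005,-0.004,0,0, 0,0,0,0.005,-0.004,0,0]'; python3 f.py
```

```text
JIG pos mm [17.98 21.23] F [-10.  -9.] Fz 13.1 z 0.0296 Tq [-1.97  0.79 -0.08] yaw 28.2 tilt mrad [-0.1 -0.2]
t: 12.48
tool_pos: [0.5841, 0.1161, 0.0298]
tool_rot: [3.044, 0.765, -0.005]
contact_force: [-8.9, -17.9, 16.5]
opening: 0.0189
grip_force: 62.4
JIG pos mm [18.08 21.27] F [-16.3 -11.6] Fz 16.5 z 0.0298 Tq [-2.86  1.32 -0.07] yaw 28.21 tilt mrad [-3.8  1.7]
```

```bash
python3 -m pendant '[0.002,0.004,0,0,-0.002,0,0, 0.005,0.008,0,0,-0.003,0,0, 0.005,0.008,0,0,-0.003,0,0, 0.005,0.008,0,0,-0.003,0,0, 0.005,0.008,0,0,-0.003,0,0, 0.005,0.008,0,0,-0.003,0,0]' >/dev/null; python3 f.py; python3 look.py b5
```

```text
JIG pos mm [18.06 21.28] F [-14.7 -15.2] Fz 15.8 z 0.0297 Tq [-3.41  1.1  -0.1 ] yaw 28.22 tilt mrad [0.5 0.9]
13.225 [0.5841 0.1161 0.0297] yaw 28.22 tilt [ 5.e-04  9.e-04 -1.e+00] F [ -5.8 -20.3  15.8] Tq [-3.41  1.1  -0.1 ] 0.019335601509228917 62.057281136512756
```

View pics/b5.png

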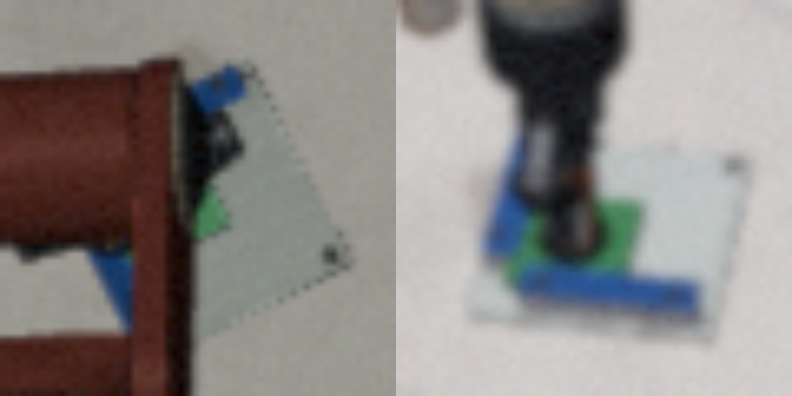

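The glass lies under both lips in the corner, level to within 1 mrad, with about 15 N on each rail and 16 N down, still gripped.

```bash
python3 -c "
from station import ctrl; print(ctrl.finish_job())"
```

```text
the job is handed in; nothing more can be done
None
```

I handed the job in at about 13 s: the green blank is flat on the bed, under both lips, still gripped and pressed at about 15 N against each rail; no verdict came back.

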